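# Dress the café gourmand tray

### The job

Dress the burgundy tray for a café gourmand: the blue espresso cup on the blue saucer, the ramekin on the cork coaster, the filled pink macaron on the slate and the lidded glass pot in the square white dish, each standing in the middle of its place. Carry them upright, set each down gently rather than dropping it, and do not push the dishes about on the tray. Leave the white cup and the single unfilled macaron shell where they are.

Things in the scene. Friction and masses are not known exactly. Their poses are not given: they have to be found in the camera images.
- cup: Blue porcelain espresso cup, empty, 55 mm tall, 0.11 kg: straight upper wall, 57 mm across from 25 mm up to its rim at 55 mm, tapering to a 38 mm foot; a small ear handle at its +x side reaches 48 mm from the axis, 15 to 50 mm above the foot, 6 mm thick, so the free sides to grip are +y and -y. Origin: centre of its underside; z up. Starts upright on the dark grey stone pastry slab (280 x 360 mm, top 18 mm above the counter).
- ramekin: Brown-red ramekin filled with a set, browned custard: round, 38 mm tall, 57 mm across, with a 60 mm lip over its top 5 mm, 0.14 kg. Origin: centre of its underside; z up. Starts upright on the dark grey stone pastry slab (280 x 360 mm, top 18 mm above the counter). Six things stand on it, at least 100 mm apart from middle to middle; slab and tray lie side by side, either one on the left.
- macaron: Filled pink macaron: two pink domed shells with cream between, round, 47 mm across, 29.5 mm tall, its sides upright from 5 to 24 mm up, 0.03 kg. Origin: centre of its underside; z up. Starts upright on the dark grey stone pastry slab (280 x 360 mm, top 18 mm above the counter).
- pot: Small round glass dessert pot with a yellow lid, 62 mm tall, 52 mm across; the lid is the top 14 mm and 54 mm across; 0.15 kg. Origin: centre of its underside; z up. Starts upright on the dark grey stone pastry slab (280 x 360 mm, top 18 mm above the counter).
- odd_cup: White cup from another service, of the same shape and size as the blue one; does not belong on the tray, to be left alone. Origin: centre of its underside; z up. Starts upright on the dark grey stone pastry slab (280 x 360 mm, top 18 mm above the counter).
- shell: Single unfilled macaron shell lying with its pale flat face up, pink edge, round, 48 mm across, 13 mm tall; not ready, to be left alone. Origin: centre of its underside; z up. Starts upright on the dark grey stone pastry slab (280 x 360 mm, top 18 mm above the counter).
- saucer: Round blue saucer, 112 mm across, place of the blue cup: its flat middle, 68 mm across, is 6 mm above its underside, its sloping rim rises to 13 mm. Origin: centre of its underside; z up. Loose; lies on the burgundy serving tray (300 x 300 mm, floor 5 mm above the counter, rim 14 mm above the counter) with the other three dishes, about 130 mm apart in two rows of two.
- coaster: Round cork coaster, 90 mm across, 7 mm thick, place of the ramekin. Origin: centre of its underside; z up. Loose; lies on the burgundy serving tray (300 x 300 mm, floor 5 mm above the counter, rim 14 mm above the counter) with the other three dishes, about 130 mm apart in two rows of two.
- slate: Black rectangular slate, 75 (x) by 100 (y) by 7 mm thick, place of the macaron. Origin: centre of its underside; z up. Loose; lies on the burgundy serving tray (300 x 300 mm, floor 5 mm above the counter, rim 14 mm above the counter) with the other three dishes, about 130 mm apart in two rows of two.
- dish: Square white porcelain dish, 95 x 95 mm, place of the glass pot: its floor is 6 mm above its underside, its 6 mm wide rim stands 11 mm above its underside. Origin: centre of its underside; z up. Loose; lies on the burgundy serving tray (300 x 300 mm, floor 5 mm above the counter, rim 14 mm above the counter) with the other three dishes, about 130 mm apart in two rows of two.
There are look-alikes about, which are no part of the job. What is shaped like the pot but green or turquoise is not meant.

How it is judged (in metres and radians):
At the end, for the whole second after the job is handed in: Cup on saucer, ramekin on coaster, macaron on slate and pot in dish: each standing on it, its axis within 12 mm of that dish's middle, within 0.1 rad of upright, released and at rest; white cup and single shell within 15 mm of where they were. No dish was pushed more than 20 mm (horizontal distance between cup and saucer below 0.012 m and z of cup in the frame of saucer between 0.003 and 0.01 m and angle between each of cup, ramekin, macaron, pot's own z axis and vertical below 0.1 rad and linear speed of each of cup, ramekin, macaron, pot below 0.01 m/s and horizontal distance between ramekin and coaster below 0.012 m and z of ramekin in the frame of coaster between 0.004 and 0.011 m and horizontal distance between macaron and slate below 0.012 m and z of macaron in the frame of slate between 0.004 and 0.011 m and horizontal distance between pot and dish below 0.012 m and z of pot in the frame of dish between 0.003 and 0.01 m and distance of each of odd_cup, shell from where it was at the start of the episode below 0.015 m); the robot touches nothing.
It fails at once if one of the four things is let go more than 2 cm above its dish ((horizontal distance between cup and saucer below 0.05 m and z of cup in the frame of saucer above 0.026 m and contact force between cup and the fingers below 0.02 N and contact force between cup and anything else below 0.02 N) or (horizontal distance between ramekin and coaster below 0.05 m and z of ramekin in the frame of coaster above 0.027 m and contact force between ramekin and the fingers below 0.02 N and contact force between ramekin and anything else below 0.02 N) or (horizontal distance between macaron and slate below 0.05 m and z of macaron in the frame of slate above 0.027 m and contact force between macaron and the fingers below 0.02 N and contact force between macaron and anything else below 0.02 N) or (horizontal distance between pot and dish below 0.05 m and z of pot in the frame of dish above 0.026 m and contact force between pot and the fingers below 0.02 N and contact force between pot and anything else below 0.02 N)).
It fails at once if one of the four things is tipped by more than 35 degrees (angle between any of cup, ramekin, macaron, pot's own z axis and vertical above 0.61 rad).
It fails at once if a dish is pushed more than 2 cm from where it was laid (distance of any of saucer, coaster, slate, dish from where it was at the start of the episode above 0.02 m).
It fails at once if the white cup is moved more than 15 mm (distance of odd_cup from where it was at the start of the episode above 0.015 m).
It fails at once if the single macaron shell is moved more than 15 mm (distance of shell from where it was at the start of the episode above 0.015 m).
It also fails if it takes over 109 s, if anything falls off the work surface, if the arm or the gripper's body presses on something with over 40 N, if the wrist force passes 120 N, or if a joint passes its speed limit or range.

### The arm

A 6-joint arm with a two-finger parallel gripper is mounted at the origin on the work surface. World frame = base frame: x ahead of the robot, y to its left, z up, the work surface at z = 0. Lengths are in mm, angles in rad, forces in N, time in s.
With the tool pointing down it reaches from about 300 to 775 mm from the base axis. Payload 14.6 kg.
Tool frame: the origin (TCP) lies at the very end of the fingers, on their centre line; the grasp point (between the pads) lies 19 mm behind it; z points along the fingers, y is the direction in which the jaws open and shut (so a half turn about z gives the same grasp; the last joint's range is limited). The gripper opens to 94 mm and grips with 3 to 60 N. Pads are 16 mm wide; open, the fingers measure 119 mm over their backs; the gripper's body (75 mm by 177 mm) begins 78 mm behind the grasp point.
Start: joints at [1.033, 0.3, 1.521, -0, 1.321, -0.067], TCP at [249.475, 490.154, 205.446] pointing down, gripper open.
Joint ranges: [-3.03, 3.03], [-0.79, 2.21], [0.23, 2.52], [-1.04, 4.18], [0, 3.07], [-2.55, 2.55]. Speed limits (rad/s): [2.22, 2.22, 2.57, 3.14, 3.14, 3.14].

### API

Orientations are given as [roll, pitch, yaw] about the fixed x, y, z axes, in that order (R = Rz(yaw) Ry(pitch) Rx(roll)).
In Python, from cell import manip gives the robot as it stands.
- The arm moves only by the shell command python3 -m inch 'ROWS' [FORCE]. ROWS is a JSON object of lists of equal length, an entry for each row: "grip": the opening, from -1 (shut) to 1 (fully open), so that 0 is half open; "travel": the shift along the world's x, y, z in cm, a list of three; "turn": the turn, a rotation vector about the world's x, y, z in degrees, a list of three. A call has 1 to 10 rows; each row is the pose to reach, as a shift and turn from the pose measured when the call began; what a row does not reach only later rows make up. A row lasts 1/8 s, in which the tool goes at most 62.5 mm and 10.7 degrees, less where a joint would pass 70% of its speed; a pose out of reach is approached as far as the arm can. A call with a gripper value outside its range is refused whole. The fingers move at their own pace and stop on an object; FORCE is the grip in N (left out, the last holds). Time passes only in rows, so rows that repeat a pose let the fingers close. It gives the time, the measured TCP pose, the force and the opening at its end, in the units of the state.
- manip.read_state(): the state, without advancing time (a new reading comes with each control period).
- manip.camera(name): name is "scene" or "side" or "wrist"; returns (picture, depth): 480x640x3 uint8, red, green, blue; 480x640 float32, mm along the optical axis (not along the pixel's ray), 0 where there is no reading.
- manip.calibration(name): a dict with "fx", "fy", "cx", "cy" (pixels), "world_from_camera" (4x4, takes a point from camera to world coordinates). Camera axes: x right, y up, looking along -z (the intrinsics and any distortion apply to the point x, -y, -z); pixel columns grow to the right and rows downward; lengths in mm; the calibration is good to about 2 mm. A picture is of the moment at which its call begins: read the wrist's pose just before it. calibration takes no time and is no camera call; for the wrist camera it gives the pose at the moment of the call.
- manip.sign_off(): hands the job in, once; it reports no verdict.
Trained networks look in the newest picture that a camera, given by its name, has taken for a name from the list of things; names that differ only in an ending like _2 or _b are one class to them, and where a whole thing is asked for, a point or a joint stands for the part that bears it (a point fixed in the world has none). Each returns a list of dicts, best first, with "p" (0 to 1); they miss things now and then, are a little off and sometimes report something else, mostly with a low value. They report only what shows in the picture. A call takes as long as a camera call. They do not tell look-alikes from the thing itself.
- manip.look_for(camera, label): "bbox" ([left, top, right, bottom] in pixels, round what is visible of it).
The state is a dict: "clock": time; "joints": joint angles; "qd": joint speeds; "effort": joint torques, N m; "eef_pos": TCP position; "eef_rot": TCP orientation; "wrist_force": force on the tool from outside, world axes, zero at the start; "moment": the same for the moment, N m; "finger_gap": finger opening in mm.
Only numpy, scipy, OpenCV 4.12 (cv2) and the standard library are available. Lean on these libraries where they do the work, as an engineer would, in place of code of your own. Each camera call takes 0.05 s, during which the arm holds its last target.

## Working session

There is one attempt and no reset: what is moved stays moved. The work goes in short steps, Python scripts to look and compute and a shell command to move; the robot and the scene stay as the last step left them, time stands still between calls to the robot, and variables do not carry over. Pictures are saved under pics/ and viewed, and the job is handed in when it is done.

```bash
ls; mkdir -p pics; cat > h.py <<'E'
import numpy as np,cv2
from cell import manip
def save(n,img,s=1):
    if s!=1: img=cv2.resize(img,None,fx=s,fy=s,interpolation=cv2.INTER_CUBIC)
    cv2.imwrite('pics/%s.png'%n,img[:,:,::-1])
def cloud(c,depth):
    k=manip.calibration(c); v,u=np.mgrid[:480,:640]
    d=depth.astype(float)
    P=np.stack([(u-k['cx'])/k['fx']*d,-(v-k['cy'])/k['fy']*d,-d,np.ones_like(d)],-1)
    return (P@np.array(k['world_from_camera']).T)[...,:3]
E
python3 - <<'E'
from h import *
print(manip.read_state())
for c in ['scene','side','wrist']:
    p,d=manip.camera(c); save(c+'0',p); np.savez('c_'+c,p=p,P=cloud(c,d),d=d)
    k=manip.calibration(c);print(c,k)
E
```

```text
pics
{'clock': 0.0, 'joints': array([ 1.03343271e+00,  3.00456545e-01,  1.52160738e+00,  1.37462327e-05,
        1.32075376e+00, -6.65795538e-02]), 'qd': array([-4.10668760e-04,  3.09189794e-04,  1.70967960e-03,  9.90774505e-05,
        9.89984945e-04, -1.07560140e-03]), 'effort': array([-1.31841629e-03, -5.31820321e+01, -3.52724648e+01,  7.07389601e-02,
        2.45460105e-02, -9.25675954e-05]), 'eef_pos': array([249.31333993, 489.92432284, 204.88320889]), 'eef_rot': array([-3.14037123e+00, -9.47865736e-05,  2.67080513e+00]), 'wrist_force': array([ 0.42287868, -0.09911924, -0.11059085]), 'moment': array([ 0.0786343 ,  0.01373709, -0.00802589]), 'finger_gap': 94.03654850348218}
scene {'fx': 545.447089871669, 'fy': 545.447089871669, 'cx': 318.84290762113187, 'cy': 246.78676643628881, 'world_from_camera': array([[ 2.08099088e-01, -6.35125744e-01,  7.43848142e-01,
         1.43029333e+03],
       [ 9.78106252e-01,  1.36458055e-01, -1.57122118e-01,
        -1.71959616e+02],
       [-1.71176841e-03,  7.60259488e-01,  6.49617258e-01,
         8.95412453e+02],
       [ 0.00000000e+00,  0.00
[... 298 characters left out ...]
.53052399e-01,  7.54379595e-01,
         8.43204783e+02],
       [-1.36948965e-02,  7.56584598e-01,  6.53752396e-01,
         7.48779309e+02],
       [ 0.00000000e+00,  0.00000000e+00,  0.00000000e+00,
         1.00000000e+00]])}
wrist {'fx': 383.2395904714842, 'fy': 383.2395904714842, 'cx': 315.7766680828841, 'cy': 242.04249087297836, 'world_from_camera': array([[ 4.52644750e-01, -8.61495520e-01, -2.30083028e-01,
         1.82112404e+02],
       [ 8.91690730e-01,  4.37493445e-01,  1.16134098e-01,
         5.23723656e+02],
       [ 6.10811839e-04, -2.57730393e-01,  9.66216679e-01,
         3.84343860e+02],
       [ 0.00000000e+00,  0.00000000e+00,  0.00000000e+00,
         1.00000000e+00]])}
```

View pics/scene0.png

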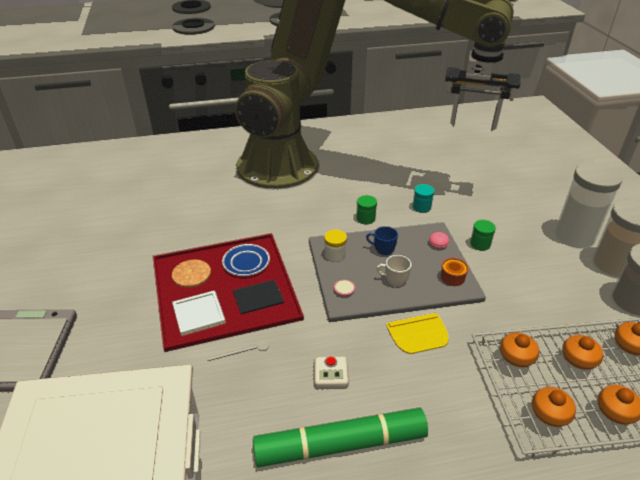

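View pics/side0.png

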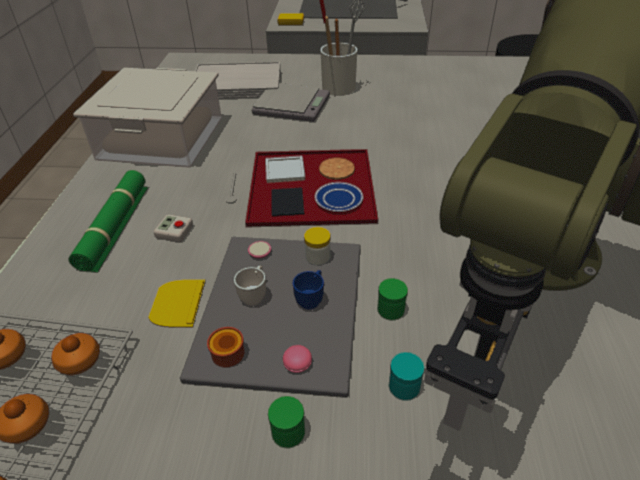

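View pics/wrist0.png

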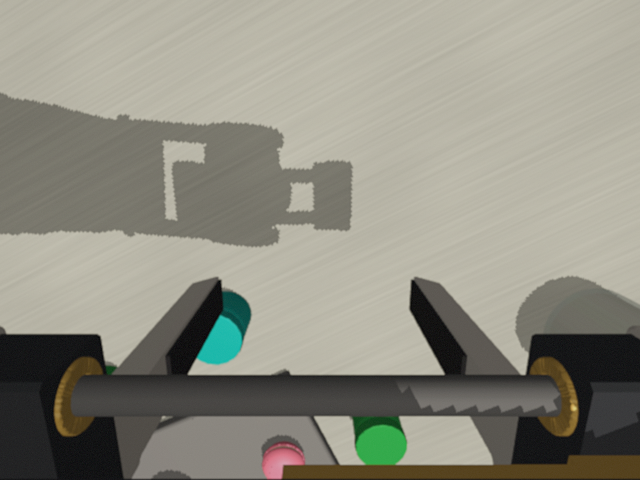

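```bash
python3 - <<'E'
from h import *
for c in ['scene','side']:
    Z=np.load('c_%s.npz'%c); P=Z['P']
    for n in 'cup ramekin macaron pot odd_cup shell saucer coaster slate dish'.split():
        for r in manip.look_for(c,n)[:3]:
            b=np.array(r['bbox']).astype(int); u,v=(b[0]+b[2])//2,(b[1]+b[3])//2
            print(c,n,round(r['p'],2),b,P[v,u].round())
E
```

```text
scene cup 0.94 [366 225 399 254] [449. 195.  35.]
scene ramekin 0.9 [439 259 467 286] [614. 310.  52.]
scene macaron 0.83 [431 230 446 248] [491. 323.  47.]
scene pot 0.86 [360 193 378 222] [343. 190.  58.]
scene pot 0.83 [321 228 346 263] [487.  61.  71.]
scene pot 0.78 [409 184 435 213] [323. 343.  49.]
scene odd_cup 0.75 [378 253 410 286] [557. 191.  33.]
scene odd_cup 0.71 [321 228 344 262] [488.  58.  72.]
scene shell 0.57 [332 281 357 298] [597.  61.  33.]
scene saucer 0.97 [221 244 267 275] [ 423. -146.   10.]
scene coaster 0.95 [172 260 211 289] [ 449. -274.    9.]
scene coaster 0.71 [172 293 224 334] [ 579. -263.    9.]
scene slate 0.88 [233 279 285 313] [ 554. -126.    8.]
scene dish 0.78 [173 292 225 332] [ 574. -261.    7.]
side cup 0.59 [295 269 320 310] [477. 173.  30.]
side ramekin 0.72 [210 330 245 369] [593. 336.  53.]
side macaron 0.6 [284 345 312 371] [476. 341.  45.]
side macaron 0.27 [235 266 264 307] [589. 172.  31.]
side pot 0.91 [304 229 326 264] [467.  95.  70.]
side pot 0.65 [389 350 423 400] [304. 374.  61.]
side pot 0.62 [376 275 407 320] [322. 214.  62.]
side odd_cup 0.85 [236 267 263 306] [589. 172.  31.]
side shell 0.74 [248 241 269 260] [588.  72.  32.]
side saucer 0.84 [315 184 363 212] [ 431. -140.   13.]
side saucer 0.6 [264 155 301 182] [ 584. -266.    9.]
side coaster 0.65 [318 160 354 177] [ 445. -269.   11.]
side slate 0.65 [270 189 307 219] [ 549. -112.   12.]
side dish 0.9 [265 156 303 181] [ 579. -265.    9.]
```

The yellow-lidded pot at scene (335,246) / side (317,247) is the one meant; the ones at scene (367,209), (423,198) and (483,235) are green or turquoise. The blue cup is at scene (384,240), and the white one at (397,271) stays. The filled macaron is at scene (439,240), and the single shell with the pale face is at (344,288). Next I'll confirm these in a crop and fit the centres.

```bash
cat > fit.py <<'E'
from h import *
from scipy.optimize import least_squares
# name: approx centre, zlo,zhi (band), radius, or rect
obj={'cup':((463,185),58,75,28.5),'odd':((573,182),58,75,28.5),'ramekin':((603,325),51.5,58,30),'macaron':((483,332),24,42,23.5),'pot':((477,78),66,82,27),'shell':((592,66),22,34,24)}
for c in ['scene','side']:
    Z=np.load('c_%s.npz'%c); P=Z['P'].reshape(-1,3)
    for n,(xy,a,b,r) in obj.items():
        m=(np.hypot(P[:,0]-xy[0],P[:,1]-xy[1])<55)&(P[:,2]>a)&(P[:,2]<b); Q=P[m]
        # outer circle: footprint filled -> minEnclosing on robust
        if n in('cup','odd'): Q=Q[Q[:,2]>66]
        if len(Q)<10: print(c,n,len(Q));continue
        (x,y),R=cv2.minEnclosingCircle(Q[:,:2].astype(np.float32))
        f=least_squares(lambda p:np.hypot(Q[:,0]-p[0],Q[:,1]-p[1])-r,[x,y],loss='soft_l1',f_scale=1)
        print(c,n,len(Q),'enc',round(x,1),round(y,1),round(R,1),'mean',Q.mean(0).round(1),'fit',f.x.round(1),'zmax',Q[:,2].max().round(1))
E
python3 fit.py
python3 - <<'E'
from h import *
a=np.load('c_scene.npz')['p'];b=np.load('c_side.npz')['p']
A=cv2.resize(a[180:350,150:500],(700,340),interpolation=cv2.INTER_CUBIC)
save('crop1',A)
save('crop2',cv2.resize(b[140:400,180:420],(600,600),interpolation=cv2.INTER_CUBIC)[:600])
E
```

```text
scene cup 138 enc 471.8 187.3 34.0 mean [472.7 192.   70.5] fit [472.3 192.4] zmax 74.9
scene odd 167 enc 579.4 183.1 34.1 mean [579.9 187.2  70.7] fit [580.4 188. ] zmax 75.0
scene ramekin 337 enc 600.3 318.5 31.7 mean [600.  318.5  54.1] fit [599.9 317.4] zmax 58.0
scene macaron 121 enc 482.3 328.7 25.1 mean [491.8 323.7  35.3] fit [477.2 331.8] zmax 42.0
scene pot 316 enc 464.5 69.9 28.8 mean [470.7  68.8  77.9] fit [463.1  71.3] zmax 81.9
scene shell 267 enc 599.3 64.1 44.5 mean [589.9  62.9  30.4] fit [585.5  67.6] zmax 34.0
side cup 235 enc 470.0 191.1 34.5 mean [471.4 194.9  70.5] fit [472.3 195.7] zmax 74.9
side odd 236 enc 577.1 186.9 33.7 mean [579.6 190.8  70.5] fit [580.1 191.2] zmax 74.5
side ramekin 708 enc 601.2 321.2 31.6 mean [600.  321.3  53.5] fit [599.1 321.1] zmax 57.9
side macaron 261 enc 478.6 334.3 23.9 mean [476.7 345.5  36.4] fit [479.4 331.5] zmax 42.0
side pot 480 enc 464.6 73.5 28.1 mean [465.   77.8  77.6] fit [465.7  70.8] zmax 82.0
side shell 304 enc 587.3 65.8 25.0 mean [586.7  66.9  30.1] fit [588.4  62.1] zmax 33.1
```

View pics/crop1.png

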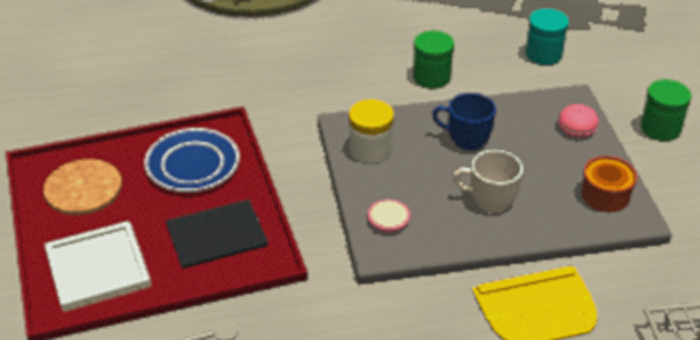

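View pics/crop2.png

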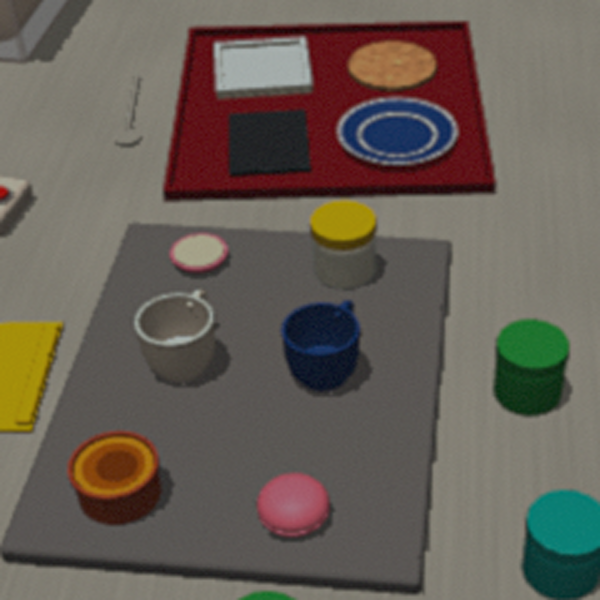

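```bash
cat > dishes.py <<'E'
from h import *
import sys
for c in sys.argv[1:] or ['scene','side']:
    Z=np.load('c_%s.npz'%c); P=Z['P'];p=Z['p'];hsv=cv2.cvtColor(p,cv2.COLOR_RGB2HSV).astype(int)
    H,S,V=hsv[...,0],hsv[...,1],hsv[...,2]
    tray=(P[...,0]>360)&(P[...,0]<650)&(P[...,1]<-60)&(P[...,1]>-340)&(P[...,2]<40)&(P[...,2]>-5)
    red=((H<6)|(H>170))&(S>120)
    m={'coaster':(H>6)&(H<25)&(S>80)&(V>110),'slate':(V<80)&(S<110)}
    m['saucer']=None;m['dish']=None
    for n,xy,r in [('coaster',(447,-271),75),('slate',(550,-118),85),('saucer',(427,-143),75),('dish',(578,-263),85)]:
        k=tray&~red&(np.hypot(P[...,0]-xy[0],P[...,1]-xy[1])<r)
        if m[n] is not None:k&=m[n]
        elif n=='saucer': k&=((H>95)&(H<130)&(S>60))|((S<80)&(V>100))
        elif n=='dish': k&=(S<80)&(V>110)
        k=cv2.morphologyEx(k.astype(np.uint8),cv2.MORPH_OPEN,np.ones((3,3)))
        nn,l,st,_=cv2.connectedComponentsWithStats(k)
        k=l==1+np.argmax(st[1:,4]); Q=P[k]
        rc=cv2.minAreaRect(Q[:,:2].astype(np.float32)); ec=cv2.minEnclosingCircle(Q[:,:2].astype(np.float32))
        print(c,n,len(Q),'rect',np.round(rc[0],1),np.round(rc[1],1),round(rc[2],1),'circ',np.round(ec[0],1),round(ec[1],1),'mean',Q.mean(0).round(1),'zmed',np.median(Q[:,2]).round(1))
E
python3 dishes.py
```

```text
scene coaster 825 rect [ 440.9 -273.5] [93.4 95.2] 53.3 circ [ 439.3 -275.5] 52.0 mean [ 445.2 -273.6   11.5] zmed 11.6
scene slate 1053 rect [ 555.2 -128.6] [77.4 98.7] 8.3 circ [ 555. -129.] 59.3 mean [ 557.4 -128.9   11.8] zmed 11.9
scene saucer 1190 rect [ 431.4 -142.6] [111.2 114.9] 77.9 circ [ 430.  -137.5] 61.7 mean [ 428.8 -142.3   13.1] zmed 13.0
scene dish 1558 rect [ 573.  -262.3] [110.2  98. ] 9.7 circ [ 574.3 -262. ] 69.6 mean [ 577.8 -262.5   11.9] zmed 11.6
side coaster 547 rect [ 445.9 -278.3] [ 88.3 104.5] 1.3 circ [ 446.6 -278.4] 53.8 mean [ 444.2 -272.9   10.9] zmed 11.0
side slate 803 rect [ 553.5 -127.6] [ 71.9 106.4] 8.4 circ [ 552.  -126.1] 61.4 mean [ 553.3 -122.9   11.1] zmed 11.2
side saucer 1082 rect [ 432.2 -150.3] [113.9 130.2] 4.6 circ [ 431.4 -150.6] 65.5 mean [ 432.8 -147.2   12.6] zmed 12.3
side dish 709 rect [ 578.7 -269.1] [ 98.9 118.7] 9.9 circ [ 579.  -272.1] 72.6 mean [ 577.2 -261.4   11. ] zmed 10.5
```

```bash
python3 -m inch '{"grip":[0.5,0.5,0.5,0.5,0.5,0.5,0.5,0.5,0.5,0.5],"travel":[[3.4,-4.25,1.2],[6.8,-8.5,2.4],[10.2,-12.75,3.6],[13.6,-17,4.8],[17,-21.25,6],[20.4,-25.5,7.2],[23.8,-29.75,8.4],[27.1,-34,9.5],[27.1,-34,9.5],[27.1,-34,9.5]],"turn":[[0,0,-8],[0,0,-16],[0,0,-24],[0,0,-32],[0,0,-40],[0,0,-48],[0,0,-56],[0,0,-63],[0,0,-63],[0,0,-63]]}' 15
cat > wl.py <<'E'
from h import *
import sys
def snap(n):
    p,d=manip.camera('wrist'); np.savez('c_'+n,p=p,P=cloud('wrist',d),d=d); save(n,p)
    print(manip.read_state()['eef_pos'].round(1),manip.read_state()['eef_rot'].round(3))
snap(sys.argv[1])
E
python3 wl.py w1
```

```text
clock: 2.4
eef_pos: [520.2, 150.4, 300.2]
eef_rot: [-3.141, -0.0, 1.572]
wrist_force: [-0.1, 0.3, -0.2]
finger_gap: 70.4
[520.  150.8 300.2] [-3.141 -0.     1.573]
```

View pics/w1.png

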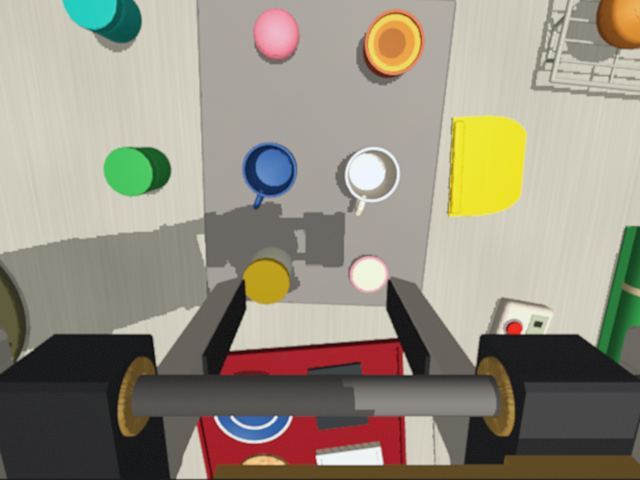

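The wrist view shows the pot with the yellow lid at (267,280), the blue cup at (270,170) with its handle toward (259,200), the macaron at (276,34) and the ramekin at (394,43). The white cup at (372,174) and the shell at (368,274) stay where they are.

```bash
cat > fitw.py <<'E'
from h import *
import sys
Z=np.load('c_%s.npz'%sys.argv[1]); P=Z['P'].reshape(-1,3)
print('slab z',np.median(Z['P'][100:140,300:340,2]))
obj={'cup':((472,192),69,78),'odd':((580,188),69,78),'ramekin':((600,320),52,60),'macaron':((480,332),30,50),'pot':((465,71),72,86),'shell':((588,65),26,36)}
for n,(xy,a,b) in obj.items():
    m=(np.hypot(P[:,0]-xy[0],P[:,1]-xy[1])<45)&(P[:,2]>a)&(P[:,2]<b);Q=P[m]
    e=cv2.minEnclosingCircle(Q[:,:2].astype(np.float32))
    print(n,len(Q),'circ',np.round(e[0],1),round(e[1],1),'mid',((np.percentile(Q,1,0)+np.percentile(Q,99,0))/2).round(1),'ext',np.ptp(Q,0).round(1),'z95',np.percentile(Q[:,2],95).round(1))
for xy in [(472,192),(580,188)]:
    r=np.hypot(P[:,0]-xy[0],P[:,1]-xy[1]);Q=P[(r>34)&(r<50)&(P[:,2]>40)]
    print('handle dir',(Q.mean(0)-[*xy,0]).round(1))
E
python3 fitw.py w1
```

```text
slab z 18.3442042232563
cup 490 circ [468.  190.2] 33.6 mid [470.1 194.1  72.2] ext [56.6 62.8  6.7] z95 74.3
odd 501 circ [576.1 185.1] 34.1 mid [578.  190.4  71.9] ext [57.  66.4  6.2] z95 74.4
ramekin 2964 circ [597.6 320.2] 30.2 mid [597.3 319.9  54.9] ext [59.5 59.9  6.9] z95 56.8
macaron 1854 circ [477.  332.4] 24.0 mid [477.2 331.5  39.8] ext [47.4 47.5 19.4] z95 47.9
pot 1711 circ [463.7  71.7] 26.9 mid [464.9  72.6  77.6] ext [52.2 52.8 11.2] z95 81.2
shell 1099 circ [584.8  64.6] 24.0 mid [584.6  64.8  31.3] ext [47.2 46.9  5.8] z95 32.8
handle dir [ 25.2 -27.4 394.9]
handle dir [-31.3 -23.1 390.4]
```

```bash
python3 -m inch '{"grip":[0.5,0.5,0.5,0.5,0.5,0.5,0.5,0.5],"travel":[[-0.3,-6,0],[-0.6,-12,0],[-0.9,-18,0],[-1.2,-24,0],[-1.6,-30,0],[-2,-36,0],[-2,-36,0],[-2,-36,0]],"turn":[[0,0,0],[0,0,0],[0,0,0],[0,0,0],[0,0,0],[0,0,0],[0,0,0],[0,0,0]]}'
python3 wl.py w2
cat > cupfit.py <<'E'
from h import *
from scipy.optimize import least_squares
for c in ['w1','scene','side']:
    P=np.load('c_%s.npz'%c)['P'].reshape(-1,3)
    for xy in [(470.5,195),(578,190)]:
        Q=P[(np.hypot(P[:,0]-xy[0],P[:,1]-xy[1])<50)&(P[:,2]>70)&(P[:,2]<76)]
        f=least_squares(lambda p:np.hypot(Q[:,0]-p[0],Q[:,1]-p[1])-27.5,xy,loss='cauchy',f_scale=1)
        print(c,f.x.round(1))
E
python3 cupfit.py; python3 dishes.py w2
```

```text
clock: 3.45
eef_pos: [500.1, -208.0, 300.2]
eef_rot: [-3.141, -0.0, 1.574]
wrist_force: [-0.0, 0.5, -0.4]
finger_gap: 70.5
[ 500.3 -207.6  300.3] [-3.141 -0.     1.575]
w1 [470.5 194.6]
w1 [577.9 190.4]
scene [473.2 192.6]
scene [580.4 188.5]
side [472.2 195.6]
side [580.  191.2]
w2 coaster 3848 rect [ 442.5 -273.2] [89.7 92.2] 65.4 circ [ 441.8 -274.6] 46.8 mean [ 442.8 -271.7   11.9] zmed 12.1Traceback (most recent call last):
  File "dishes.py", line 17, in <module>
    k=l==1+np.argmax(st[1:,4]); Q=P[k]
           ~~~~~~~~~^^^^^^^^^^
    return _wrapfunc(a, 'argmax', axis=axis, out=out, **kwds)
    return bound(*args, **kwds)
ValueError: attempt to get argmax of an empty sequence
```

View pics/w2.png

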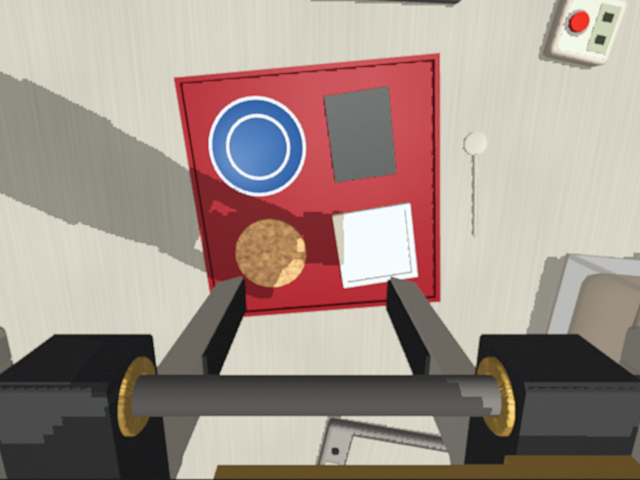

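The view shows the saucer at (257,145), the slate at (360,134), the coaster at (271,253) and the dish at (375,246). The slate looks lighter here, so I'll relax its mask.

```bash
sed -i "s/(V<80)&(S<110)/(V<150)\&(S<70)/; s/elif n=='dish': k&=(S<80)&(V>110)/elif n=='dish': k\&=(S<100)\&(V>90)/" dishes.py; python3 dishes.py w2
```

```text
w2 coaster 3848 rect [ 442.5 -273.2] [89.7 92.2] 65.4 circ [ 441.8 -274.6] 46.8 mean [ 442.8 -271.7   11.9] zmed 12.1
w2 slate 5447 rect [ 552.  -127.3] [74.1 98.8] 8.6 circ [ 551.9 -127.4] 60.5 mean [ 551.8 -125.8   12.4] zmed 12.4
w2 saucer 7751 rect [ 428.2 -141.9] [116.9 116.8] 89.9 circ [ 428.4 -141.7] 59.2 mean [ 430.  -140.1   13.6] zmed 13.2
w2 dish 5828 rect [ 576.7 -264.2] [100.2 101.4] 9.9 circ [ 576.4 -263.9] 69.7 mean [ 575.4 -260.8   12.2] zmed 11.6
```

```bash
python3 -m inch '{"grip":[0.5,0.5,0.5,0.5,0.5,0.5,0.5,0.5,0.5],"travel":[[-0.7,5.6,-3],[-1.4,11.2,-6],[-2.1,16.8,-9],[-2.8,22.4,-12],[-3.6,28,-15],[-3.6,28,-18],[-3.6,28,-18],[-3.6,28,-18],[-3.6,28,-18]],"turn":[[0,0,0],[0,0,0],[0,0,0],[0,0,0],[0,0,0],[0,0,0],[0,0,0],[0,0,0],[0,0,0]]}'
```

```text
clock: 4.62
eef_pos: [465.0, 72.1, 121.7]
eef_rot: [3.14, -0.0, 1.574]
wrist_force: [-0.1, 0.3, -0.2]
finger_gap: 71.0
```

```bash
python3 -m inch '{"grip":[0.5,0.5,0.5,0.5,-1,-1,-1,-1,-1],"travel":[[-0.05,0,-3.5],[-0.05,0,-7],[-0.05,0,-8.4],[-0.05,0,-8.4],[-0.05,0,-8.4],[-0.05,0,-8.4],[-0.05,0,-8.4],[-0.05,0,-8.4],[-0.05,0,-8.4]],"turn":[[0,0,0],[0,0,0],[0,0,0],[0,0,0],[0,0,0],[0,0,0],[0,0,0],[0,0,0],[0,0,0]]}' 15
```

```text
clock: 5.75
eef_pos: [465.0, 72.1, 38.6]
eef_rot: [3.138, -0.0, 1.574]
wrist_force: [-1.0, -0.9, 7.4]
finger_gap: 53.5
```

```bash
python3 -m inch '{"grip":[-1,-1,-1,-1,-1,-1,-1,-1,-1,-1],"travel":[[0,0,3],[0,0,7],[1,-3,8],[2.6,-8,8],[4.3,-13,8],[6,-18,8],[7.6,-23,8],[9.3,-28,8],[11.1,-33.5,8],[11.1,-33.5,8]],"turn":[[0,0,0],[0,0,0],[0,0,0],[0,0,0],[0,0,0],[0,0,0],[0,0,0],[0,0,0],[0,0,0],[0,0,0]]}'
```

```text
clock: 7.0
eef_pos: [575.9, -266.0, 117.9]
eef_rot: [3.139, -0.0, 1.571]
wrist_force: [-0.4, 0.1, -1.6]
finger_gap: 53.3
```

```bash
python3 -m inch '{"grip":[-1,-1,-1,-1,-1,-1],"travel":[[0,0.25,-3],[0,0.25,-6],[0,0.25,-7.6],[0,0.25,-8.2],[0,0.25,-8.2],[0,0.25,-8.2]],"turn":[[0,0,0],[0,0,0],[0,0,0],[0,0,0],[0,0,0],[0,0,0]]}'
python3 wl.py w3
```

```text
clock: 7.75
eef_pos: [576.4, -263.7, 37.0]
eef_rot: [3.137, 0.0, 1.571]
wrist_force: [0.6, -0.3, -1.7]
finger_gap: 53.3
[ 576.3 -263.7   36.9] [3.137 0.    1.571]
```

View pics/w3.png

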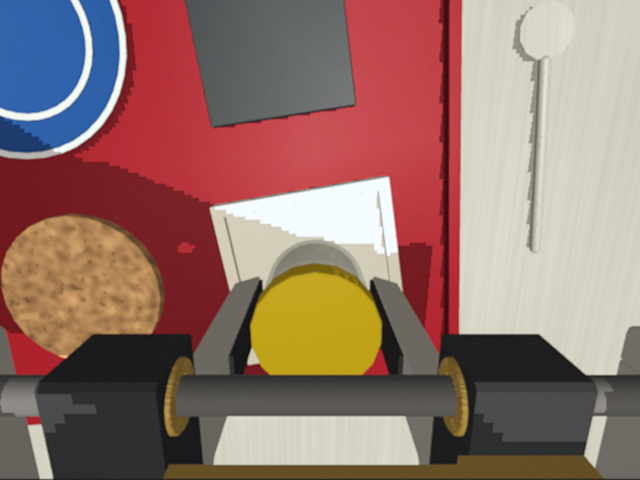

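The yellow-lidded pot (316,320) hangs over the white dish, about 5 mm above its floor. I'll lower it now.

```bash
python3 -m inch '{"grip":[-1,-1,-1,-1,-1],"travel":[[0,0,-0.2],[0,0,-0.35],[0,0,-0.5],[0,0,-0.5],[0,0,-0.5]],"turn":[[0,0,0],[0,0,0],[0,0,0],[0,0,0],[0,0,0]]}'
```

```text
clock: 8.43
eef_pos: [576.4, -263.9, 32.2]
eef_rot: [3.137, 0.001, 1.571]
wrist_force: [-1.6, -1.2, 3.4]
finger_gap: 53.2
```

```bash
python3 -m inch '{"grip":[0.5,0.5,0.5,0.5,0.5,0.5,0.5,0.5],"travel":[[0,0,0],[0,0,0],[0,0,0],[0,0,2],[0,0,6],[0,0,10],[0,3,12],[0,6,12]],"turn":[[0,0,0],[0,0,0],[0,0,0],[0,0,0],[0,0,0],[0,0,0],[0,0,0],[0,0,0]]}'
python3 wl.py w4
```

```text
clock: 9.43
eef_pos: [577.1, -203.7, 155.7]
eef_rot: [3.133, 0.002, 1.57]
wrist_force: [-0.5, -0.3, -0.9]
finger_gap: 70.2
[ 576.9 -200.3  154.7] [3.134e+00 1.000e-03 1.572e+00]
```

View pics/w4.png

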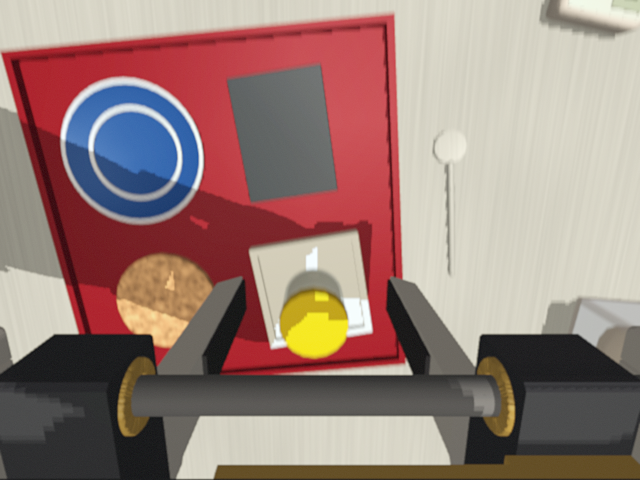

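```bash
python3 dishes.py w4; python3 - <<'E'
from h import *
P=np.load('c_w4.npz')['P'].reshape(-1,3)
Q=P[(np.hypot(P[:,0]-576,P[:,1]+264)<40)&(P[:,2]>62)&(P[:,2]<80)]
print(len(Q),cv2.minEnclosingCircle(Q[:,:2].astype(np.float32)),np.percentile(Q[:,2],[5,50,95]))
E
```

```text
w4 coaster 6271 rect [ 433.7 -262.4] [88.6 73.5] 53.7 circ [ 438.8 -267.7] 46.9 mean [ 437.8 -262.4   10.7] zmed 11.0
w4 slate 11278 rect [ 551.2 -122. ] [74.  98.7] 8.8 circ [ 551.1 -121.9] 60.9 mean [ 551.2 -120.6   11.3] zmed 11.3
w4 saucer 16576 rect [ 426.9 -135.1] [112.  121.2] 39.2 circ [ 425.1 -137.6] 61.4 mean [ 427.7 -134.8   12.7] zmed 12.3
w4 dish 7719 rect [ 574.3 -260. ] [100.3 103.1] 9.7 circ [ 574.8 -261.2] 70.2 mean [ 574.  -243.6   12.3] zmed 10.5
3775 ((575.5046997070312, -262.1841735839844), 26.748910903930664) [67.56327522 71.78207067 72.90154504]
```

The pot stands in the dish within about 2 mm, with its lid top at z 73 as expected. The cup comes next.

```bash
python3 -m inch '{"grip":[0.5,0.5,0.5,0.5,0.5,0.5,0.5,0.5,0.5,0.5],"travel":[[-1.3,5,-0.5],[-2.7,10,-1],[-4,15,-1.5],[-5.3,20,-2],[-6.7,25,-2.5],[-8,30,-3],[-9.3,35,-3.5],[-10.6,39.5,-4],[-10.6,39.5,-4],[-10.6,39.5,-4]],"turn":[[0,0,0],[0,0,0],[0,0,0],[0,0,0],[0,0,0],[0,0,0],[0,0,0],[0,0,0],[0,0,0],[0,0,0]]}'
```

```text
clock: 10.72
eef_pos: [471.3, 194.4, 115.5]
eef_rot: [3.133, 0.001, 1.573]
wrist_force: [0.7, -0.0, -0.1]
finger_gap: 70.6
```

```bash
python3 -m inch '{"grip":[0.5,0.5,0.5,0.5,-1,-1,-1,-1,-1],"travel":[[-0.05,0,-3],[-0.05,0,-6],[-0.05,0,-7.6],[-0.05,0,-7.6],[-0.05,0,-7.6],[-0.05,0,-7.6],[-0.05,0,-7.6],[-0.05,0,-7.6],[-0.05,0,-7.6]],"turn":[[0,0,0],[0,0,0],[0,0,0],[0,0,0],[0,0,0],[0,0,0],[0,0,0],[0,0,0],[0,0,0]]}' 15
```

```text
clock: 11.85
eef_pos: [471.4, 194.5, 40.5]
eef_rot: [3.132, 0.0, 1.573]
wrist_force: [-0.9, -1.1, 6.3]
finger_gap: 56.2
```

```bash
python3 -m inch '{"grip":[-1,-1,-1,-1,-1,-1,-1,-1,-1,-1],"travel":[[0,0,3],[0,0,7],[-0.4,-3,8],[-1,-8,8],[-1.6,-13,8],[-2.2,-18,8],[-2.9,-23,8],[-3.5,-28,8],[-4.2,-33.6,8],[-4.2,-33.6,8]],"turn":[[0,0,0],[0,0,0],[0,0,0],[0,0,0],[0,0,0],[0,0,0],[0,0,0],[0,0,0.3],[0,0,0.3],[0,0,0.3]]}'
python3 wl.py w5
```

```text
clock: 13.1
eef_pos: [428.8, -144.3, 120.8]
eef_rot: [3.131, 0.001, 1.574]
wrist_force: [-0.2, 0.7, -1.2]
finger_gap: 56.3
[ 429.1 -142.6  120.7] [3.132 0.    1.575]
```

View pics/w5.png

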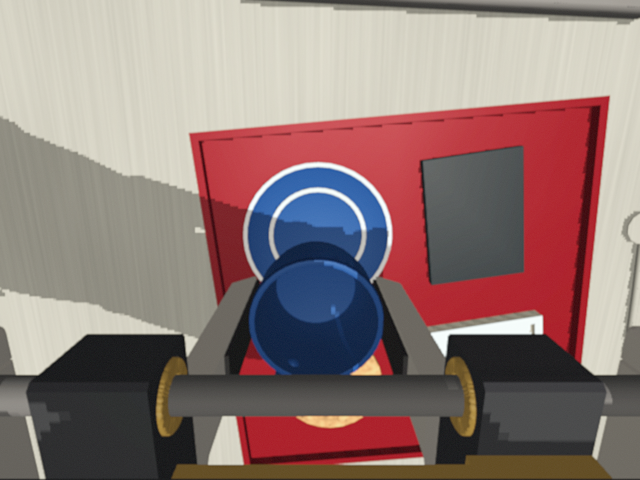

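The cup (316,318) is held upright over the saucer (317,235). I'll lower it.

```bash
python3 -m inch '{"grip":[-1,-1,-1,-1,-1,-1,-1,-1,-1],"travel":[[0,0.1,-3],[0,0.1,-6],[0,0.1,-7.8],[0,0.1,-8.2],[0,0.1,-8.4],[0,0.1,-8.5],[0,0.1,-8.65],[0,0.1,-8.75],[0,0.1,-8.75]],"turn":[[0.5,0,0],[0.5,0,0],[0.5,0,0],[0.5,0,0],[0.5,0,0],[0.5,0,0],[0.5,0,0],[0.5,0,0],[0.5,0,0]]}'
```

```text
clock: 14.28
eef_pos: [429.2, -141.6, 33.6]
eef_rot: [3.131, -0.008, 1.575]
wrist_force: [-0.9, 1.1, 6.0]
finger_gap: 56.2
```

```bash
python3 -m inch '{"grip":[0.45,0.45,0.45,0.45,0.45,0.45,0.45,0.45],"travel":[[0,0,0],[0,0,0],[0,0,0],[0,0,2],[0,0,6],[0,0,10],[0,3,12],[0,6,12]],"turn":[[0,0,0],[0,0,0],[0,0,0],[0,0,0],[-0.5,0.6,0],[-0.5,0.6,0],[-0.5,0.6,0],[-0.5,0.6,0]]}'
python3 wl.py w6
```

```text
clock: 15.28
eef_pos: [429.8, -81.2, 155.2]
eef_rot: [3.139, 0.001, 1.574]
wrist_force: [-0.4, -0.1, 0.4]
finger_gap: 68.1
[429.3 -78.7 154.3] [3.14  0.    1.575]
```

View pics/w6.png

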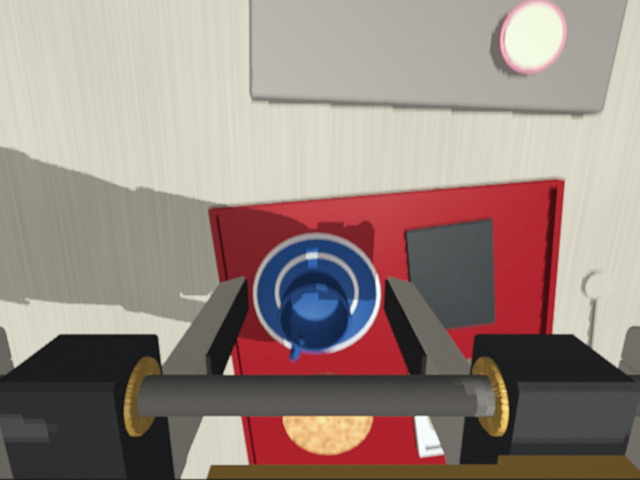

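The cup (316,310) stands within the ring of the saucer (317,292). The macaron comes next.

```bash
python3 -m inch '{"grip":[0.4,0.4,0.4,0.4,0.4,0.4,0.4,0.4,0.4,0.4],"travel":[[0.6,5,-0.5],[1.2,10,-1],[1.8,15,-1.5],[2.4,20,-2],[3,25,-2.5],[3.6,30,-3.2],[4.2,36,-4],[4.75,41,-5.4],[4.75,41,-5.4],[4.75,41,-5.4]],"turn":[[0,0,0],[0,0,0],[0,0,0],[0,0,0],[0,0,0],[0,0,0],[0,0,0],[0,0,0],[0,0,0],[0,0,0]]}'
python3 wl.py w7
```

```text
clock: 16.58
eef_pos: [476.7, 330.7, 100.1]
eef_rot: [3.141, 0.001, 1.575]
wrist_force: [1.0, -0.1, 0.4]
finger_gap: 65.7
[476.9 330.4 100.5] [3.14  0.    1.575]
```

View pics/w7.png

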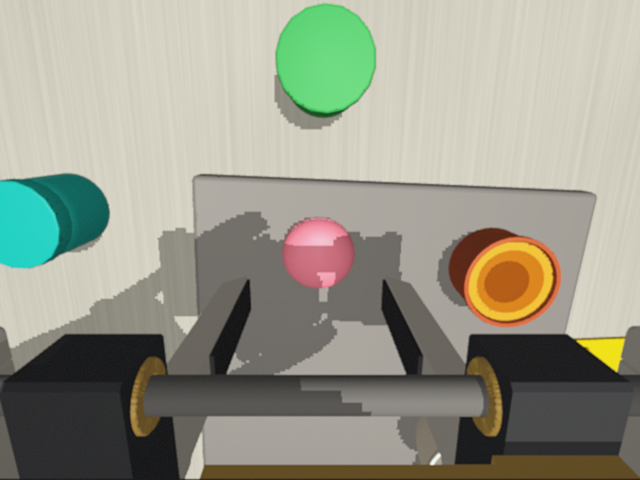

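```bash
python3 -m inch '{"grip":[0.4,0.4,0.4,0.4,0.4,-1,-1,-1,-1,-1],"travel":[[0,0.15,-3],[0,0.15,-6],[0,0.15,-7.3],[0,0.15,-7.9],[0,0.15,-7.9],[0,0.15,-7.9],[0,0.15,-7.9],[0,0.15,-7.9],[0,0.15,-7.9],[0,0.15,-7.9]],"turn":[[0,0,0],[0,0,0],[0,0,0],[0,0,0],[0,0,0],[0,0,0],[0,0,0],[0,0,0],[0,0,0],[0,0,0]]}' 8
```

```text
clock: 17.88
eef_pos: [477.2, 332.1, 22.1]
eef_rot: [3.14, -0.0, 1.575]
wrist_force: [-0.6, -0.2, 6.1]
finger_gap: 46.8
```

```bash
python3 -m inch '{"grip":[-1,-1,-1,-1,-1,-1,-1,-1,-1,-1],"travel":[[0,0,3],[0,0,7],[0.5,-3,9],[1.3,-8,10],[2.1,-13,10],[3,-18,10],[3.8,-23,10],[4.6,-28,10],[5.4,-33,10],[6.2,-38,10]],"turn":[[0,0,0],[0,0,0],[0,0,0],[0,0,0],[0,0,0],[0,0,0],[0,0,0],[0,0,0],[0,0,0],[0,0,0]]}'
```

```text
clock: 19.12
eef_pos: [539.1, -49.5, 122.0]
eef_rot: [3.14, -0.0, 1.575]
wrist_force: [1.6, 0.3, -0.1]
finger_gap: 46.9
```

```bash
python3 -m inch '{"grip":[-1,-1,-1,-1,-1],"travel":[[0.7,-4,-1],[1.3,-7.75,-3.5],[1.3,-7.75,-6.5],[1.3,-7.75,-8],[1.3,-7.75,-8]],"turn":[[0,0,0],[0,0,0],[0,0,0],[0,0,0],[0,0,0]]}'
python3 wl.py w8
```

```text
clock: 19.75
eef_pos: [551.7, -126.5, 41.4]
eef_rot: [3.141, -0.001, 1.575]
wrist_force: [1.0, -0.1, 0.4]
finger_gap: 47.3
[ 552.4 -126.6   42.5] [ 3.139 -0.     1.575]
```

View pics/w8.png

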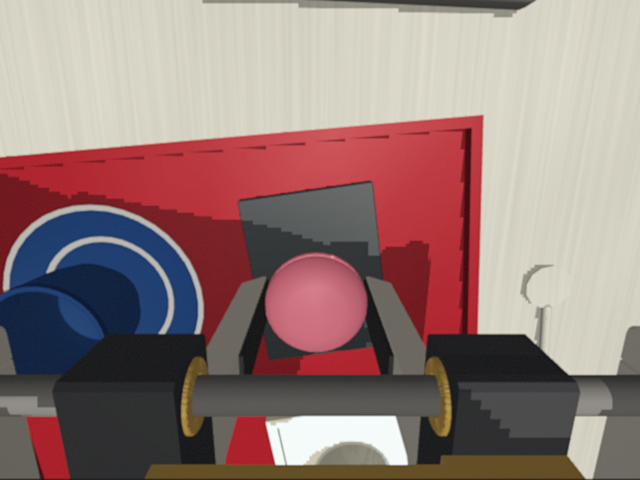

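The macaron (316,302) is held over the slate. I'll lower it.

```bash
python3 -m inch '{"grip":[-1,-1,-1,-1,-1,-1,-1],"travel":[[0,0,-1.2],[0,0,-2],[0,0,-2.3],[0,0,-2.5],[0,0,-2.6],[0,0,-2.65],[0,0,-2.65]],"turn":[[0,0,0],[0,0,0],[0,0,0],[0,0,0],[0,0,0],[0,0,0],[0,0,0]]}'
```

```text
clock: 20.68
eef_pos: [552.4, -126.7, 16.1]
eef_rot: [3.139, -0.0, 1.575]
wrist_force: [0.3, 0.6, -0.5]
finger_gap: 46.7
```

```bash
python3 -m inch '{"grip":[-1,-1,-1],"travel":[[0,0,-0.1],[0,0,-0.1],[0,0,-0.1]],"turn":[[0,0,0],[0,0,0],[0,0,0]]}'
```

```text
clock: 21.05
eef_pos: [552.4, -126.7, 15.8]
eef_rot: [3.139, -0.0, 1.575]
wrist_force: [-4.4, 0.8, 9.1]
finger_gap: 46.9
```

```bash
python3 -m inch '{"grip":[0.3,0.3,0.3,0.3,0.3,0.3,0.4,0.5,0.5],"travel":[[0,0,0.1],[0,0,0.1],[0,0,0.1],[0,0,2],[0,0,6],[0,0,10],[0,3,13],[0,6,13],[0,8,13]],"turn":[[0,0,0],[0,0,0],[0,0,0],[0,0,0],[0,0,0],[0,0,0],[0,0,0],[0,0,0],[0,0,0]]}'
python3 wl.py w9
```

```text
clock: 22.18
eef_pos: [552.5, -45.6, 147.1]
eef_rot: [3.138, 0.0, 1.576]
wrist_force: [-0.1, -0.1, -0.2]
finger_gap: 70.2
[552.4 -44.  146.5] [ 3.139 -0.     1.577]
```

View pics/w9.png

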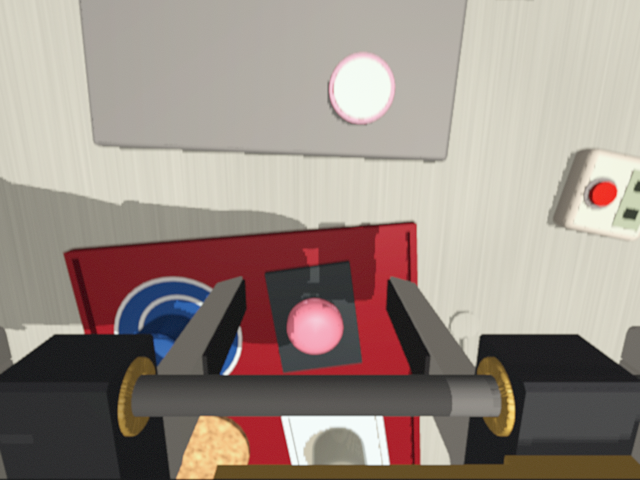

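The macaron (315,326) rests on the slate. The ramekin comes next.

```bash
python3 -m inch '{"grip":[0.6,0.6,0.6,0.6,0.6,0.6,0.6,0.6,0.6,0.6],"travel":[[0.6,5,0],[1.2,10,0],[1.8,15,0],[2.5,20,0],[3.2,25,0],[3.9,31,-1],[4.5,36.4,-3],[4.5,36.4,-5],[4.5,36.4,-5],[4.5,36.4,-5]],"turn":[[0,0,0],[0,0,0],[0,0,0],[0,0,0],[0,0,0],[0,0,0],[0,0,0],[0,0,0],[0,0,0],[0,0,0]]}'
python3 wl.py w10
```

```text
clock: 23.48
eef_pos: [598.1, 318.7, 97.6]
eef_rot: [3.138, -0.001, 1.575]
wrist_force: [-0.2, 0.1, -0.2]
finger_gap: 75.0
[598.2 318.9  97.9] [ 3.137e+00 -1.000e-03  1.575e+00]
```

```bash
python3 fitw.py w10 2>&1 | grep ramekin
```

```text
(no output)
```

View pics/w10.png

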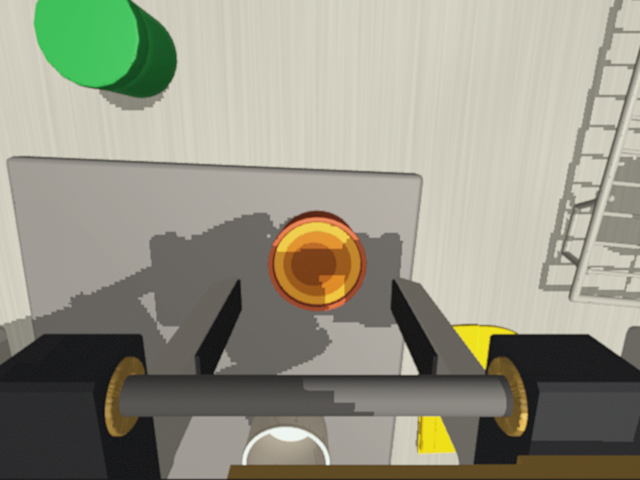

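```bash
python3 -m inch '{"grip":[0.6,0.6,0.6,0.6,0.6,-1,-1,-1,-1,-1],"travel":[[-0.05,0.1,-3],[-0.05,0.1,-5.5],[-0.05,0.1,-7],[-0.05,0.1,-7.4],[-0.05,0.1,-7.4],[-0.05,0.1,-7.4],[-0.05,0.1,-7.4],[-0.05,0.1,-7.4],[-0.05,0.1,-7.4],[-0.05,0.1,-7.4]],"turn":[[0,0,0],[0,0,0],[0,0,0],[0,0,0],[0,0,0],[0,0,0],[0,0,0],[0,0,0],[0,0,0],[0,0,0]]}' 15
```

```text
clock: 24.78
eef_pos: [598.0, 320.0, 24.7]
eef_rot: [3.136, -0.001, 1.575]
wrist_force: [-1.3, -0.5, 5.1]
finger_gap: 59.6
```

```bash
python3 -m inch '{"grip":[-1,-1,-1,-1,-1,-1,-1,-1,-1,-1],"travel":[[0,0,3],[0,0,7],[-0.4,-1.5,11],[-1.6,-6,12],[-2.9,-11,12],[-4.2,-16,12],[-5.5,-21,12],[-6.8,-26,12],[-8.1,-31,12],[-9.4,-36,12]],"turn":[[0,0,0],[0,0,0],[0,0,0],[0,0,0],[0,0,0],[0,0,0],[0,0,0],[0,0,0],[0,0,0],[0,0,0]]}'
```

```text
clock: 26.02
eef_pos: [503.2, -41.4, 144.5]
eef_rot: [3.136, -0.001, 1.576]
wrist_force: [0.8, 0.1, -0.6]
finger_gap: 59.3
```

```bash
python3 -m inch '{"grip":[-1,-1,-1,-1,-1,-1,-1,-1],"travel":[[-1.3,-5,0],[-2.6,-10,0],[-3.9,-15,0],[-5.2,-20,0],[-6.05,-23.2,-2],[-6.05,-23.2,-6],[-6.05,-23.2,-9],[-6.05,-23.2,-9]],"turn":[[0,0,0],[0,0,0],[0,0,0],[0,0,0],[0,0.3,0],[0,0.3,0],[0,0.3,0],[0,0.3,0]]}'
python3 wl.py w11
```

```text
clock: 27.02
eef_pos: [441.6, -272.6, 52.8]
eef_rot: [-3.138, -0.004, 1.575]
wrist_force: [-0.5, -0.0, -1.0]
finger_gap: 59.7
[ 442.5 -273.2   54.5] [-3.140e+00 -2.000e-03  1.576e+00]
```

View pics/w11.png

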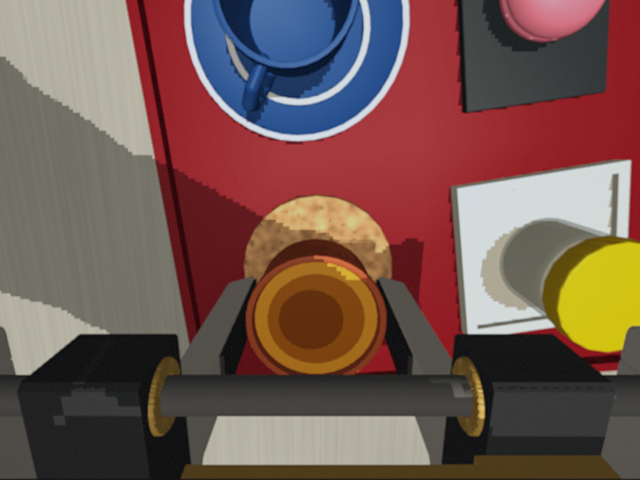

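The ramekin (316,315) is over the coaster. I'll lower it.

```bash
python3 -m inch '{"grip":[-1,-1,-1,-1,-1,-1,-1,-1],"travel":[[0,0,-2],[0,0,-2.9],[0,0,-3.2],[0,0,-3.4],[0,0,-3.5],[0,0,-3.6],[0,0,-3.65],[0,0,-3.65]],"turn":[[0,0,0],[0,0,0],[0,0,0],[0,0,0],[0,0,0],[0,0,0],[0,0,0],[0,0,0]]}'
```

```text
clock: 28.08
eef_pos: [442.6, -273.4, 18.7]
eef_rot: [-3.141, -0.002, 1.576]
wrist_force: [-4.1, 1.3, 8.1]
finger_gap: 59.5
```

```bash
python3 -m inch '{"grip":[0.55,0.55,0.55,0.55,0.55,0.55,0.55,0.55,0.55,0.55],"travel":[[0,0,0],[0,0,0],[0,0,0],[0,0,2],[0,0,6],[0,0,12],[1,2,18],[3,5,23],[5.8,6.5,28],[5.8,6.5,28]],"turn":[[0,0,0],[0,0,0],[0,0,0],[0,0,0],[0,0,0],[0,0,0],[0,0,0],[0,0,0],[0,0,0],[0,0,0]]}'
python3 -m inch '{"grip":[0.55,0.55,0.55],"travel":[[0,0,0],[0,0,0],[0,0,0]],"turn":[[0,0,0],[0,0,0],[0,0,0]]}'
python3 wl.py w12
python3 - <<'E'
from h import *
for c in ['scene','side']:
    p,d=manip.camera(c); save(c+'9',p); np.savez('c_%s9'%c,p=p,P=cloud(c,d),d=d)
E
python3 dishes.py w12
```

```text
clock: 29.32
eef_pos: [502.6, -207.6, 302.3]
eef_rot: [3.137, 0.001, 1.578]
wrist_force: [-0.9, -0.1, -0.7]
finger_gap: 73.1
clock: 29.7
eef_pos: [502.1, -207.8, 301.5]
eef_rot: [3.138, 0.0, 1.577]
wrist_force: [-0.3, 0.4, -0.3]
finger_gap: 72.9
[ 502.2 -207.8  301.7] [3.138 0.    1.577]
w12 coaster 1709 rect [ 444.4 -268.9] [79.4 91.9] 68.0 circ [ 441.7 -274.7] 46.6 mean [ 448.6 -258.4   11.7] zmed 12.0
w12 slate 3859 rect [ 551.9 -127.7] [74.  98.8] 8.4 circ [ 552.2 -127.3] 60.3 mean [ 550.9 -126.6   12.4] zmed 12.4
w12 saucer 5161 rect [ 428.5 -141.8] [117.4 115.9] 0.1 circ [ 428.7 -142.1] 59.2 mean [ 435.3 -138.3   14.7] zmed 15.1
w12 dish 3925 rect [ 576.8 -264.8] [100.1 101.8] 9.6 circ [ 576.9 -264.3] 69.5 mean [ 571.1 -252.    13.3] zmed 11.9
```

View pics/w12.png

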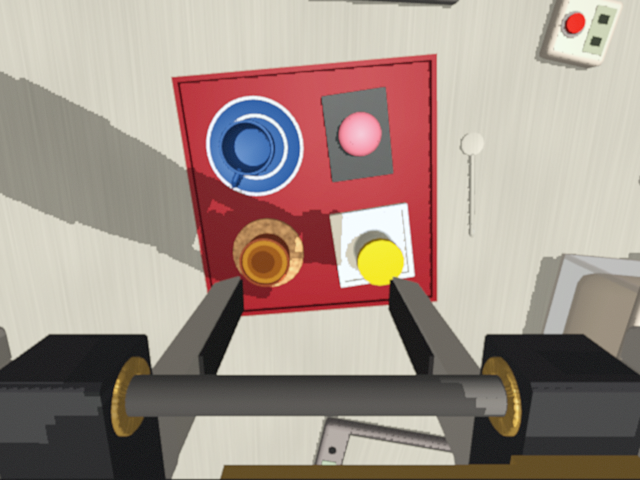

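```bash
python3 - <<'E'
from h import *
for c in ['w12','scene9','side9']:
    P=np.load('c_%s.npz'%c)['P'].reshape(-1,3)
    for n,xy,a,b in [('cup',(429,-141),62,70),('ram',(442,-273),45,54),('mac',(552,-127),22,44),('pot',(576,-263),64,78)]:
        Q=P[(np.hypot(P[:,0]-xy[0],P[:,1]-xy[1])<42)&(P[:,2]>a)&(P[:,2]<b)]
        e=cv2.minEnclosingCircle(Q[:,:2].astype(np.float32))
        print(c,n,len(Q),np.round(e[0],1),round(e[1],1),'ext',np.ptp(Q,0).round(),'z95',np.percentile(Q[:,2],97).round(1))
    for n,xy,a,b in [('odd',(578,190),69,76),('shell',(585,65),26,36)]:
        Q=P[(np.hypot(P[:,0]-xy[0],P[:,1]-xy[1])<42)&(P[:,2]>a)&(P[:,2]<b)]
        if len(Q):print(c,n,Q.mean(0).round(1))
E
```

```text
w12 cup 500 [ 427.7 -144.5] 31.6 ext [57. 60.  6.] z95 67.4
w12 ram 1951 [ 441.9 -273.7] 30.4 ext [59. 60.  7.] z95 50.8
w12 mac 1460 [ 551.8 -126.6] 24.0 ext [47. 47. 21.] z95 42.2
w12 pot 1715 [ 575.2 -265.7] 26.8 ext [52. 53. 12.] z95 74.6
scene9 cup 103 [ 430.8 -140.9] 31.5 ext [60. 56.  7.] z95 68.2
scene9 ram 333 [ 444.3 -276.2] 32.8 ext [63. 60.  9.] z95 51.9
scene9 mac 317 [ 554.2 -126.7] 25.0 ext [49. 47. 22.] z95 42.0
scene9 pot 416 [ 578.1 -265.5] 28.5 ext [56. 52. 14.] z95 75.8
scene9 odd [580.6 186.9  72.1]
scene9 shell [588.4  62.7  31.2]
side9 cup 90 [ 429.2 -138.9] 32.3 ext [55. 64.  6.] z95 67.6
side9 ram 218 [ 444.9 -273.4] 33.9 ext [59. 63.  8.] z95 50.2
side9 mac 261 [ 554.  -123.6] 24.6 ext [45. 49. 21.] z95 41.2
side9 pot 238 [ 575.6 -263.9] 30.1 ext [53. 60. 12.] z95 73.9
side9 odd [579.7 193.1  71.7]
side9 shell [586.8  66.5  30.4]
```

View pics/side9.png

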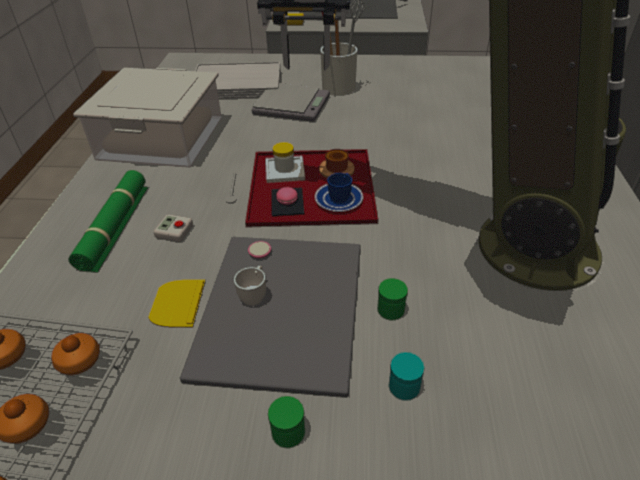

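```bash
python3 -c "
from cell import manip
print(manip.read_state()['clock']);print(manip.sign_off())"
```

```text
29.85
the job is handed in; nothing more can be done
None
```

The tray is dressed and handed in at about 30 s of the 109 s allowed. The blue cup is on the saucer, the ramekin on the coaster, the macaron on the slate and the yellow-lidded pot in the square dish. Each was lowered until the wrist force showed contact, then released.

**Centring:** in the last wrist view each thing is within about 3 mm of its dish's middle, against the 12 mm allowed. The cup's figure is the roughest because its handle showed in the fit. The two fixed cameras differ from the wrist view by up to about 6 mm, including their own offset.

**Heights and dishes:** the top heights match standing on their dishes, to within about 2 mm. The dishes that could be seen whole (saucer, slate, dish) are within about 1 mm of where they were. The coaster, partly hidden by the ramekin, fits to within about 1 mm as a circle and about 4 mm as a rectangle.

**Left alone:** the white cup and the shell were not touched. They read within a few mm of their starting positions in both fixed cameras.

No check failed. `sign_off` gave no verdict, so the result itself is not confirmed.

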